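# Set the boiler's draught slider, then crack the stuck inspection hatch and hold it ajar

## Robot

A 7-joint arm with a two-finger parallel gripper is mounted at the origin on the work surface. World frame = base frame: x ahead of the robot, y to its left, z up, the work surface at z = 0. Lengths are in m, angles in rad, forces in N, time in s.
With the tool pointing down it reaches from about 0.425 to 0.875 m from the base axis. Payload 4.7 kg.
Tool frame: the origin (TCP) lies at the very end of the fingers, on their centre line; the grasp point (between the pads) lies 19 mm behind it; z points along the fingers, y is the direction in which the jaws open and shut (so a half turn about z gives the same grasp; the last joint's range is limited). The gripper opens to 87 mm and grips with 3 to 60 N. Pads are 19 mm wide; open, the fingers measure 117 mm over their backs; the gripper's body (75 mm by 190 mm) begins 51 mm behind the grasp point.
Start: joints at [-1.13, 0.321, -0.07, 1.45, 0.023, 1.371, -0.057], TCP at [0.269, 0.592, 0.202] pointing down, gripper open.
Joint ranges: [-2.86, 2.86], [-0.3, 2.09], [-1.38, 1.24], [0.06, 2.45], [-1.56, 4.7], [0.09, 2.05], [-2.69, 2.69]. Speed limits (rad/s): [2.57, 2.57, 3.14, 3.14, 3.14, 3.14, 3.14].

## Interface

Orientations are given as a rotation vector (axis times angle).
In Python, from bench import ctrl gives the robot as it stands. The module is installed in compiled form; this text tells all that it offers.
- The arm moves only by the tool move_arm, never from a script. Its arguments are lists of equal length, an entry for each row: "dp": the shift along the tool's x, y, z in units of 30 mm (1.0 is 30 mm), a list of three; "turn": the turn about the tool's z in units of 5 degrees (1.0 is 5 degrees); "jaw": the opening, from -1 (shut) to 1 (fully open). A call has 1 to 5 rows; each row is the pose to reach, as a shift and turn from the pose commanded when the call began, along the tool's axes at that moment; what a row does not reach only later rows make up. A row lasts 1/10 s, in which the tool goes at most 50 mm and 8.59 degrees, less where a joint would pass 70% of its speed; a pose out of reach is approached as far as the arm can. A call with a gripper value outside its range is refused whole. The fingers move at their own pace and stop on an object; "grip_force" is the grip in N (left out, the last holds). Time passes only in rows, so rows that repeat a pose let the fingers close. It gives the time, the measured TCP pose, the force and the opening at its end, in the units of the state.
- ctrl.get_state(): the state, without advancing time (a new reading comes with each control period).
- ctrl.get_image(name): name is "scene" or "top"; returns the picture (420x560x3 uint8, red, green, blue); there is no depth.
- ctrl.camera_info(name): a dict with "intrinsics" (3x3 intrinsics, pixels), "extrinsics" (4x4, takes a point from world to camera coordinates). Camera axes: x right, y up, looking along -z (the intrinsics and any distortion apply to the point x, -y, -z); pixel columns grow to the right and rows downward; lengths in m; the calibration is good to about 2 mm. A picture is of the moment at which its call begins. camera_info takes no time and is no camera call.
- ctrl.close_job(): hands the job in, once; it reports no verdict.
Trained networks look in the newest picture that a camera, given by its name, has taken for a name from the list of things; names that differ only in an ending like _2 or _b are one class to them, and where a whole thing is asked for, a point or a joint stands for the part that bears it (a point fixed in the world has none). Each returns a list of dicts, best first, with "confidence" (0 to 1); they miss things now and then, are a little off and sometimes report something else, mostly with a low value. They report only what shows in the picture. A call takes as long as a camera call. They do not tell look-alikes from the thing itself.
- ctrl.look_for(camera, target): "rect" ([centre column, centre row, width, height] in pixels, round what is visible of it).
- ctrl.masks_of(camera, target): "region" (420x560 bool, what is visible of it) and "rect" ([centre column, centre row, width, height] in pixels, round what is visible of it).
The state is a dict: "time": time; "joint_positions": joint angles; "qd": joint speeds; "joint_torque": joint torques, N m; "position": TCP position; "tool_rot": TCP orientation; "ft_force": force on the tool from outside, world axes, zero at the start; "torque": the same for the moment, N m; "grip_width": opening from 0.0 (shut) to 1.0 (fully open).
Only numpy, scipy, OpenCV 4.12 (cv2) and the standard library are available. Lean on these libraries where they do the work, as an engineer would, in place of code of your own. Each camera call takes 0.05 s, during which the arm holds its last target. There are 200 camera calls.

## Task

Slide the draught slider's black grip along its track until its centre line is level with the tip of the brass pointer, and only then take the inspection hatch's lid by its handle, pull until the sticky gasket lets go, and hold the lid just ajar, with a gap of about 3 cm under its front edge. Do not fling the lid open, and leave the screwdriver, the pipe coupling and the carton alone. Finish while still holding the lid steady at that gap, with nothing else propping it: it falls shut if let go.

Things in the scene. Friction and masses are not known exactly. Their poses are not given: they have to be found in the camera images.
- hatch: Inspection hatch fixed to the boiler top: grey collar 180 (x) x 200 (y) x 70 mm high with a rubber gasket rim; steel lid 180 x 200 x 10 mm on it. Origin: centre of its underside, on the work surface. x points from the front (handle side) to the hinge, z up. The front faces the robot within 0.35 rad; it stands left or right of the slider.
- lid (a joint): Hinge of the steel lid, rad: 0 shut, stop at 0.4, grows as the front edge rises; front gap = 180 mm x sin(angle), so 30 mm is 0.167. The gasket sticks: breaking it takes about 10 to 18 N up at the handle; the pull peaks in the first few mm of rise there and has faded by 8 mm. Then only the lid's weight (3 to 8 N at the handle) is felt; the hinge is nearly free and the lid falls shut if let go.
- lid_handle (a point): Centre of the lid's black bridge handle: bar 16 (lid's x) x 100 (y) x 16 mm high on two 14 mm posts near its ends; 37 mm above the lid's underside (107 mm above the work surface when shut), bar underside 19 mm above the lid's top, 140 mm in front of the hinge axis. Axes: the lid's (as the hatch's when shut).
- lid_hinge (a point): Point on the hinge axis, in the middle of the lid's back edge at the level of the lid's underside (hatch frame: x 90, y 0, z 70 mm). The axis runs along the hatch's y; opening is a positive turn about +y. Axes: those of the lid.
- draught_base: Aluminium track of the draught slider, fixed to the boiler top: 40 (x) x 170 (y) x 14 mm high. Origin: centre of its underside. The grip slides along its y. Place and yaw vary (within 0.35 rad).
- draught (a joint): Travel of the slider's grip along the track's +y, 0 to 0.12 m (at 0 the grip's centre is at y = -60 mm of the track's frame). Friction about 2 N; it stays where it is left.
- draught_top (a point): Centre of the top face of the slider's black grip: a block 28 (track's x) x 20 (track's y) x 40 mm high with a thin light line across its top at the middle; the top is 54.5 mm above the work surface. Axes: those of the track.
- pointer: Brass pointer 12 mm high, fixed beside the track's far (+x) side. Origin on the track's centre line, at the surface; the brass itself sits 27 to 56 mm from it along +x, its tip pointing to -x. Axes parallel to the track's; the tip is at y = 0. The grip is set when its centre has y = 0 in this frame.
- screwdriver: Loose screwdriver, 200 mm long, lying beyond the work. To be left alone.
- coupling: Loose dark steel pipe coupling, 56 mm across, 50 mm high, standing in front of the robot. Origin: centre of its underside. To be left alone.
- carton: Loose cardboard carton 90 x 60 x 45 mm. Origin: centre of its underside. To be left alone.
Not all that is in view belongs to the job. Several things have the shape of the draught_base; the one meant has the colours described above.

How it is judged:
By the outcome, as a careful person would: the job done as asked, in the order asked, and still so for the second after the job is handed in, while the arm keeps its last pose, push and grip.
It also fails if it takes over 50 s, if anything falls off the work surface, if the arm or the gripper's body presses on something with over 40 N, if the wrist force passes 120 N, or if a joint passes its speed limit or range.

## Working session

There is one attempt and no reset: what is moved stays moved. The work goes in short steps, Python scripts to look and compute and a tool call to move; the robot and the scene stay as the last step left them, time stands still between calls to the robot, and variables do not carry over. Pictures are saved under pics/ and viewed, about 8 in all and at most 12, crops included, and the job is handed in when it is done.

Besides the shell and the picture viewer there is one more tool, called after "Call:" as name([rows], argument=value, ...), one row to a line, values as JSON. move_arm: Moves the arm, as the interface text tells. Its arguments: {"type":"object","properties":{"dp":{"type":"array","items":{"type":"array","items":{"type":"number"}}},"turn":{"type":"array","items":{"type":"number"}},"jaw":{"type":"array","items":{"type":"number"}},"grip_force":{"type":"number"}},"required":["dp","turn","jaw"]}

```bash
mkdir -p pics; ls; python3 - <<'E'
from bench import ctrl
import cv2,numpy as np
for n in("top","scene"):
    im=ctrl.get_image(n); cv2.imwrite(f"pics/{n}0.png",im[:,:,::-1])
    c=ctrl.camera_info(n); print(n,c)
    for t in("hatch","draught_base","draught_top","pointer","lid_handle","coupling","carton"):
        print(t,[(np.round(d["rect"]).astype(int).tolist(),round(d["confidence"],2)) for d in ctrl.look_for(n,t)])
s=ctrl.get_state(); print(s)
E
```

```text
pics
top {'intrinsics': array([[378.87051248,   0.        , 281.77291842],
       [  0.        , 378.87051248, 204.75573744],
       [  0.        ,   0.        ,   1.        ]]), 'extrinsics': array([[-1.72661070e-02, -9.99848353e-01, -2.26994869e-03,
         9.27071106e-02],
       [ 9.95358247e-01, -1.74034573e-02,  9.46524135e-02,
        -5.99899113e-01],
       [-9.46775647e-02, -6.25133451e-04,  9.95507794e-01,
        -7.62830996e-01],
       [ 0.00000000e+00,  0.00000000e+00,  0.00000000e+00,
         1.00000000e+00]])}
hatch [([407, 201, 140, 128], 0.79), ([254, 207, 11, 10], 0.28)]
draught_base [([234, 276, 80, 25], 0.84), ([227, 125, 79, 37], 0.84), ([238, 205, 81, 21], 0.62)]
draught_top [([260, 279, 11, 16], 0.6), ([252, 114, 12, 23], 0.58)]
pointer [([237, 186, 8, 17], 0.65)]
lid_handle [([421, 196, 112, 110], 0.62)]
coupling [([366, 313, 34, 29], 0.76)]
carton [([113, 258, 42, 55], 0.72), ([422, 194, 113, 111], 0.64)]
scene {'intrinsics': array([[455.74781533,   0.        , 278.20462781],
       [  0.        , 455.74781533, 199.62279268],
       [  0.        ,   0.   
[... 646 characters left out ...]
 121, 37, 34], 0.91)]
{'time': 0.8, 'joint_positions': array([-1.12991369,  0.32096699, -0.07011735,  1.45049476,  0.02259994,
        1.37077121, -0.0568878 ]), 'qd': array([-0.00027149, -0.00039782,  0.00054928, -0.00015085, -0.00022686,
       -0.00115429, -0.00073145]), 'joint_torque': array([-4.72057545e-04, -4.91055393e+01, -4.03738366e-01, -3.12746358e+01,
       -6.38561463e-02,  3.35929985e-02,  5.01746672e-05]), 'position': array([0.26909183, 0.59172383, 0.20161075]), 'tool_rot': array([6.65225110e-01, 3.07028610e+00, 2.13894985e-04]), 'ft_force': array([ 0.53535234, -0.21010188,  0.18245974]), 'torque': array([0.00151917, 0.01434967, 0.00332751]), 'grip_width': 0.9997527625069561}
```

```bash
python3 - <<'E'
import cv2
im=cv2.imread("pics/top0.png"); cv2.imwrite("pics/topbig.png",cv2.resize(im,(800,600),interpolation=cv2.INTER_CUBIC))
E
```

```text
(no output)
```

View pics/topbig.png

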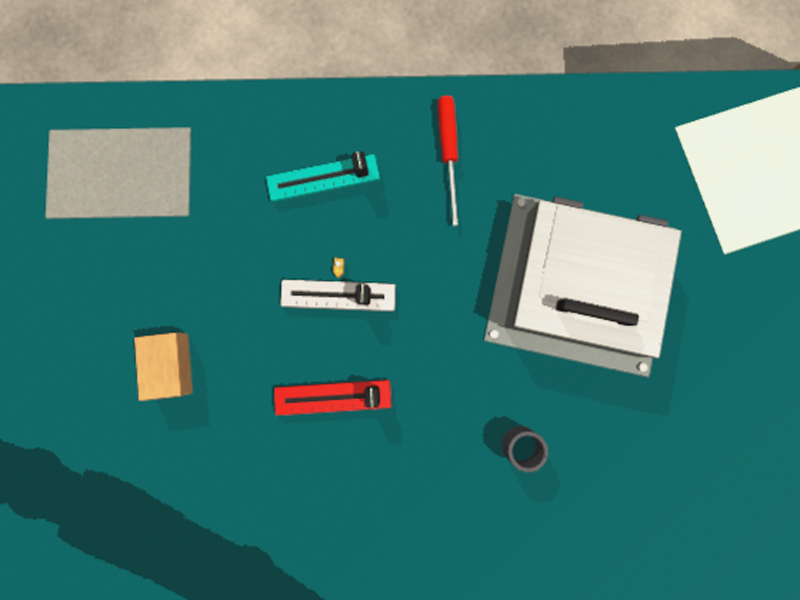

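View pics/scene0.png

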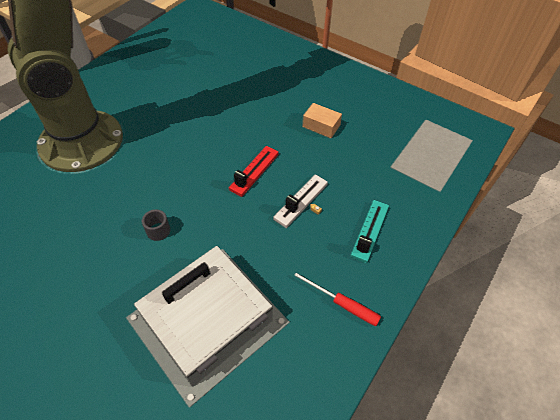

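Candidates in the top picture (800 px): teal (323,177), pale aluminium (338,295), red (333,397). The aluminium one with the brass pointer at (338,267) fits; I'll confirm it in a crop.

```bash
cat > h.py <<'E'
import numpy as np,cv2
from bench import ctrl
def ray(n,px,z):
    c=ctrl.camera_info(n);K=c["intrinsics"];E=c["extrinsics"]
    d=np.linalg.inv(K)@[px[0],px[1],1]; d=E[:3,:3].T@(d*[1,-1,-1]); o=-E[:3,:3].T@E[:3,3]
    return o+d*(z-o[2])/d[2]
def proj(n,p):
    c=ctrl.camera_info(n);q=c["extrinsics"]@[*p,1]; u=c["intrinsics"]@(q[:3]*[1,-1,-1]); return u[:2]/u[2]
E
python3 - <<'E'
from h import *
im=cv2.imread("pics/top0.png"); 
a=cv2.resize(im[175:235,190:290],(800,480),interpolation=cv2.INTER_CUBIC); cv2.imwrite("pics/c1.png",a)
hsv=cv2.cvtColor(im,cv2.COLOR_BGR2HSV)
def comp(m,x0,y0,x1,y1,nm,z):
    w=np.zeros_like(m);w[y0:y1,x0:x1]=m[y0:y1,x0:x1]
    n,l,s,c=cv2.connectedComponentsWithStats(w.astype(np.uint8)); i=1+np.argmax(s[1:,4])
    r=cv2.minAreaRect(np.argwhere(l==i)[:,::-1].astype(np.float32)); b=cv2.boxPoints(r)
    print(nm,r,s[i,4],"c",ray("top",r[0],z).round(4)); print(np.array([ray("top",p,z)[:2] for p in b]).round(4).tolist())
comp((hsv[...,1]<60)&(hsv[...,2]>120),190,190,285,222,"track",.014)
comp((hsv[...,0]>12)&(hsv[...,0]<35)&(hsv[...,1]>110),220,175,260,197,"pointer",.012)
comp(hsv[...,2]<70,380,205,455,232,"handle",.11)
E
```

```text
track ((236.26675415039062, 206.3306427001953), (80.17588806152344, 19.344532012939453), 2.2906100749969482) 1254 c [0.6011 0.1791 0.014 ]
[[0.5854, 0.2651], [0.6268, 0.2636], [0.6169, 0.0928], [0.5757, 0.0951]]
pointer ((236.5, 187.0), (12.0, 7.0), 90.0) 67 c [0.6429 0.1786 0.012 ]
[[0.656, 0.1861], [0.6558, 0.171], [0.6298, 0.1712], [0.6301, 0.1862]]
handle ((417.61175537109375, 218.24703979492188), (57.05270767211914, 8.677217483520508), 12.528807640075684) 448 c [ 0.564  -0.1707  0.11  ]
[[0.5686, -0.1172], [0.5843, -0.1214], [0.5594, -0.2241], [0.5437, -0.2197]]
```

View pics/c1.png

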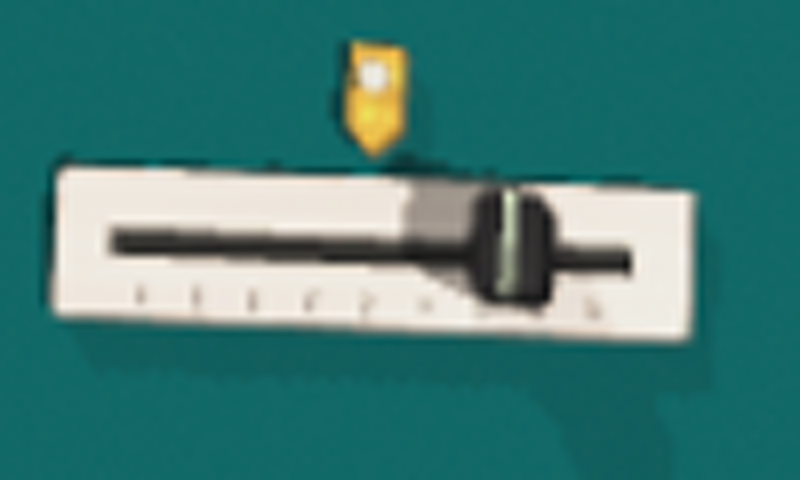

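The crop confirms it: aluminium track, black grip with a light line at crop (508,243), brass tip at (375,157). Next I'll work out the distances.

```bash
cat >> h.py <<'E'
from scipy.spatial.transform import Rotation as R
def totool(target,yang):
    """shift in tool units and turn so that tool y points along world angle yang"""
    s=ctrl.get_state();r=R.from_rotvec(s["tool_rot"]).as_matrix()
    a=np.arctan2(r[1,1],r[0,1]); d=(yang-a+np.pi/2)%np.pi-np.pi/2
    print("TCP",s["position"].round(4),"F",s["ft_force"].round(1),"w",round(s["grip_width"],3),"t",s["time"],"jawang",a)
    print("dp units",(r.T@(np.array(target)-s["position"])/.03).round(3),"turn",(-np.degrees(d)/5).round(2), "world y/x axes",r[:,:2].T.round(3).tolist())
E
python3 - <<'E'
from h import *
f=lambda x,y:((x+.5)/8-.5+190,(y+.5)/8-.5+175)
ya=np.array([.058,.998]);
tip=ray("top",f(375,157),.010); g=ray("top",f(508,243),.0545)
print(tip,g,"along",(tip-g)[:2]@ya, "xoff",(tip-g)[:2]@[.998,-.058])
tgt=g[:2]+ya*((tip-g)[:2]@ya);print("target",tgt)
totool([g[0],g[1],.12],np.arctan2(ya[1],ya[0]))
E
```

```text
[0.62764416 0.17908729 0.01      ] [0.59959746 0.1402556  0.0545    ] along 0.04038073992065776 xoff 0.02573836894364915
target [0.60193954 0.18055558]
TCP [0.2691 0.5917 0.2016] F [ 0.5 -0.2  0.2] w 1.0 t 0.8 jawang 1.1440612511754586
dp units [-16.258  -9.14    2.72 ] turn -4.22 world y/x axes [[-0.91, 0.414, -0.0], [0.414, 0.91, 0.0]]
```

Call:
move_arm([
  [-1.4, -0.8, 0],
  [-2.8, -1.6, 0],
  [-4.2, -2.4, 0],
  [-5.6, -3.2, 0],
  [-7.0, -4.0, 0],
], turn=[0, 0, 0, 0, 0], jaw=[0.15, 0.15, 0.15, 0.15, 0.15], grip_force=20)

```text
time: 1.3
position: [0.4115, 0.3939, 0.2019]
tool_rot: [0.665, 3.07, 0.001]
ft_force: [0.7, 0.5, -0.0]
grip_width: 0.637
```

Call:
move_arm([
  [-1.4, -0.8, 0],
  [-2.8, -1.6, 0],
  [-4.2, -2.4, 0],
  [-5.6, -3.2, 0],
  [-7.0, -4.0, 0],
], turn=[0, -1, -2, -3, -4.2], jaw=[0.15, 0.15, 0.15, 0.15, 0.15])

```text
time: 1.8
position: [0.553, 0.1978, 0.202]
tool_rot: [0.088, 3.14, 0.001]
ft_force: [0.2, 0.9, 0.5]
grip_width: 0.575
```

```bash
python3 -c "
from h import *
totool([.5996,.1403,.085],np.arctan2(.998,.058))"
```

```text
TCP [0.553  0.1978 0.202 ] F [0.2 0.9 0.5] w 0.575 t 1.8 jawang 1.5146827228860238
dp units [-1.654 -1.828  3.899] turn 0.02 world y/x axes [[-0.998, 0.056, -0.001], [0.056, 0.998, 0.001]]
```

Call:
move_arm([
  [-1.0, -1.0, 0],
  [-1.4, -1.6, 1],
  [-1.4, -1.6, 2.5],
  [-1.4, -1.6, 3.9],
  [-1.4, -1.6, 3.9],
], turn=[0, 0, 0, 0, 0], jaw=[0.1, 0.1, 0.1, 0.1, 0.1])

```text
time: 2.3
position: [0.5862, 0.1475, 0.0784]
tool_rot: [-0.095, -3.129, 0.006]
ft_force: [-1.2, -0.3, -0.6]
grip_width: 0.549
```

```bash
python3 -c "
from h import *
totool([.5996,.1403,.027],np.arctan2(.998,.058))
for n in('top','scene'):
    im=ctrl.get_image(n)[:,:,::-1]; u=proj(n,[.6,.14,.05]).astype(int); print(u)
    cv2.imwrite(f'pics/c2{n}.png',im[u[1]-40:u[1]+40,u[0]-50:u[0]+50])
a=np.hstack([cv2.resize(cv2.imread(f'pics/c2{n}.png'),(400,320),interpolation=cv2.INTER_CUBIC) for n in('top','scene')]);cv2.imwrite('pics/c2.png',a)"
```

```text
TCP [0.5862 0.1475 0.0784] F [-1.2 -0.3 -0.6] w 0.549 t 2.3 jawang 1.5103220627969614
dp units [-0.479 -0.206  1.709] turn -0.03 world y/x axes [[-0.998, 0.06, 0.011], [0.06, 0.998, -0.004]]
[253 204]
[291 199]
```

View pics/c2.png

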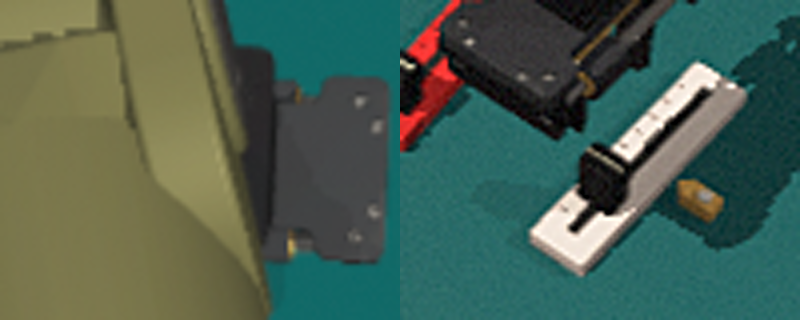

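Call:
move_arm([
  [-0.45, -0.2, 0],
  [-0.45, -0.2, 0],
], turn=[0, 0], jaw=[0.1, 0.1])

```text
time: 2.6
position: [0.6082, 0.1409, 0.0878]
tool_rot: [0.097, 3.133, 0.001]
ft_force: [-0.1, -0.3, -0.1]
grip_width: 0.548
```

```bash
python3 -c "
from h import *
totool([.5996,.1403,.027],np.arctan2(.998,.058))"
```

```text
TCP [0.6082 0.1409 0.0878] F [-0.1 -0.3 -0.1] w 0.548 t 2.6 jawang 1.5089601752218869
dp units [ 0.299 -0.041  2.026] turn -0.04 world y/x axes [[-0.998, 0.062, -0.007], [0.062, 0.998, 0.001]]
```

Call:
move_arm([
  [0.25, -0.05, 0.7],
  [0.25, -0.05, 1.4],
  [0.25, -0.05, 2.0],
  [0.25, -0.05, 2.0],
  [0.25, -0.05, 2.0],
], turn=[0, 0, 0, 0, 0], jaw=[0.1, 0.1, 0.1, 0.1, -0.5])

```text
time: 3.1
position: [0.5978, 0.1411, 0.026]
tool_rot: [0.095, 3.138, 0.001]
ft_force: [0.5, -0.3, -0.0]
grip_width: 0.511
```

Call:
move_arm([
  [0, 0, 0],
  [0, 0, 0],
  [0, 0, 0],
  [0, 0, 0],
], turn=[0, 0, 0, 0], jaw=[-0.7, -0.8, -0.8, -0.8])

```text
time: 3.5
position: [0.5972, 0.1409, 0.0254]
tool_rot: [0.095, 3.139, 0.0]
ft_force: [-0.4, -0.8, 2.6]
grip_width: 0.228
```

```bash
python3 -c "
from h import *
totool([.6019,.1806,.027],np.arctan2(.998,.058))"
```

```text
TCP [0.5972 0.1409 0.0254] F [-0.4 -0.8  2.6] w 0.228 t 3.5 jawang 1.5103695945935933
dp units [-0.076  1.329 -0.054] turn -0.03 world y/x axes [[-0.998, 0.06, -0.001], [0.06, 0.998, 0.0]]
```

Call:
move_arm([
  [0, 0.4, 0],
  [0, 0.8, 0],
  [0, 1.15, 0],
  [0, 1.33, 0],
  [0, 1.33, 0],
], turn=[0, 0, 0, 0, 0], jaw=[-0.8, -0.8, -0.8, -0.8, -0.8])

```text
time: 4.0
position: [0.5997, 0.1842, 0.0254]
tool_rot: [0.091, 3.138, 0.004]
ft_force: [0.4, 1.0, 3.8]
grip_width: 0.23
```

Call:
move_arm([
  [0, 0, 0],
  [0, 0, 0],
], turn=[0, 0], jaw=[-0.8, -0.8])

```text
time: 4.2
position: [0.5997, 0.1834, 0.0254]
tool_rot: [0.092, 3.139, 0.004]
ft_force: [-0.4, 1.7, 5.5]
grip_width: 0.229
```

```bash
python3 -c "
from h import *
totool([.6019,.1806,.027],np.arctan2(.998,.058))"
```

```text
TCP [0.5997 0.1834 0.0254] F [-0.4  1.7  5.5] w 0.229 t 4.2 jawang 1.5119694313287093
dp units [-0.08  -0.09  -0.054] turn -0.01 world y/x axes [[-0.998, 0.059, -0.002], [0.059, 0.998, 0.003]]
```

Call:
move_arm([
  [0, -0.1, 0],
  [0, -0.1, 0],
  [0, -0.1, 0],
], turn=[0, 0, 0], jaw=[-0.8, -0.8, -0.8])

```text
time: 4.5
position: [0.5995, 0.1795, 0.0254]
tool_rot: [0.094, 3.139, 0.003]
ft_force: [-0.1, 2.0, 6.4]
grip_width: 0.228
```

Call:
move_arm([
  [0, 0, 0],
  [0, 0, 0],
  [0, 0, 0],
], turn=[0, 0, 0], jaw=[0.1, 0.1, 0.1])

```text
time: 4.8
position: [0.5982, 0.1776, 0.0237]
tool_rot: [-0.095, -3.139, 0.001]
ft_force: [0.2, -0.1, 0.4]
grip_width: 0.417
```

Call:
move_arm([
  [0, 0, -1],
  [0, 0, -2.5],
  [-0.5, -1.5, -4],
  [-0.5, -3, -4.5],
  [-0.5, -4.5, -4.5],
], turn=[0, 0, 0, 1.5, 3], jaw=[0.1, 0.1, 0.1, 0.1, 0.1])

```text
time: 5.3
position: [0.608, 0.0475, 0.1623]
tool_rot: [0.507, 3.095, 0.003]
ft_force: [2.4, -0.1, -0.3]
grip_width: 0.549
```

```bash
python3 -c "
from h import *
totool([.564,-.171,.16],-.238)
im=ctrl.get_image('top')[:,:,::-1];cv2.imwrite('pics/t3.png',im)
cv2.imwrite('pics/c3.png',cv2.resize(im[175:235,190:290],(800,480),interpolation=cv2.INTER_CUBIC))"
```

```text
TCP [0.608  0.0475 0.1623] F [ 2.4 -0.1 -0.3] w 0.549 t 5.3 jawang 1.245833307980752
dp units [-0.935 -7.369  0.061] turn 17.0 world y/x axes [[-0.948, 0.319, -0.005], [0.319, 0.948, 0.003]]
```

View pics/c3.png

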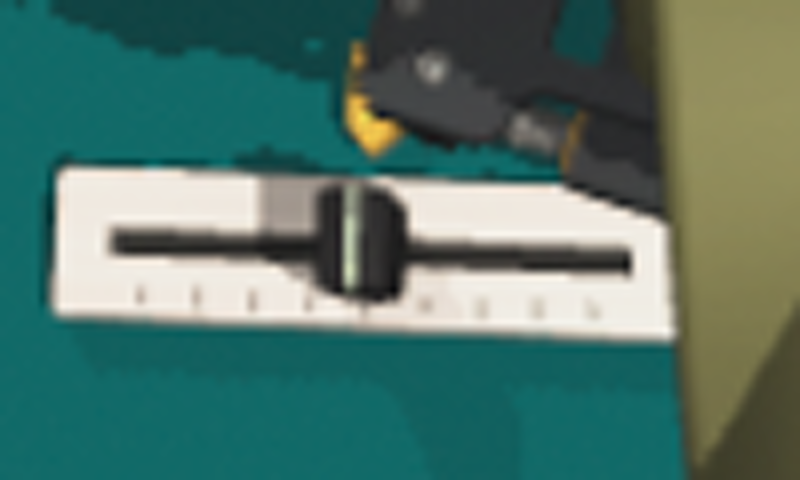

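```bash
python3 - <<'E'
from h import *
f=lambda x,y:((x+.5)/8-.5+190,(y+.5)/8-.5+175)
ya=np.array([.058,.998]); 
g=ray("top",f(352,237),.0545)
for z in(.006,.012):
    tip=ray("top",f(375,157),z); print(z,g,"along mm",1e3*(tip-g)[:2]@ya)
# scene camera
im=ctrl.get_image("scene")[:,:,::-1]; u=proj("scene",[.612,.18,.03]).astype(int);print(u)
cv2.imwrite("pics/c4.png",cv2.resize(im[u[1]-30:u[1]+30,u[0]-40:u[0]+40],(800,600),interpolation=cv2.INTER_CUBIC))
p=lambda q:((proj("scene",q)-u+[40,30]+.5)*10-.5).round()
print("pred tip",p([.6276,.1791,.012]),"grip c if set",p([.6019,.1806,.0545]))
E
```

```text
0.006 [0.60180888 0.17964901 0.0545    ] along mm 1.4486896637054287
0.012 [0.60180888 0.17964901 0.0545    ] along mm 0.6824392016464774
[304 196]
pred tip [458. 383.] grip c if set [383. 223.]
```

View pics/c4.png

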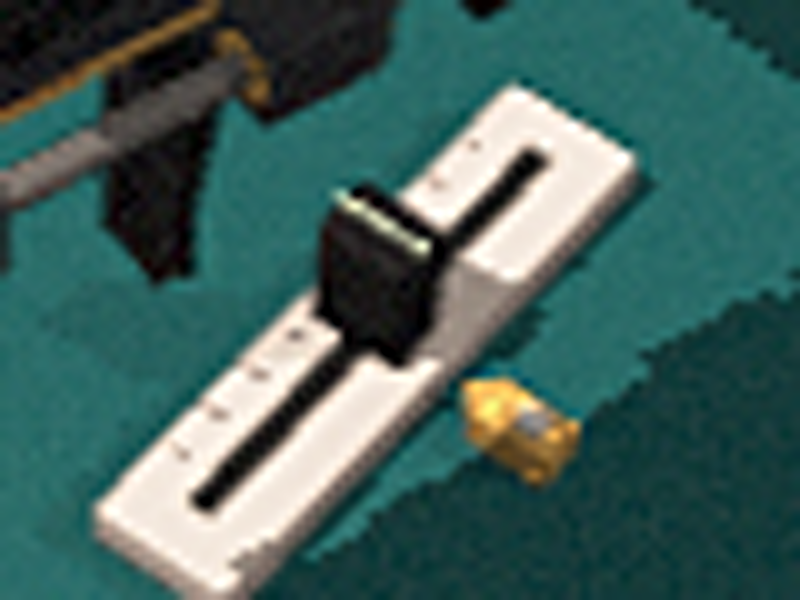

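Call:
move_arm([
  [0, -1, 0],
  [-0.2, -2.5, 0],
  [-0.4, -4, 0],
  [-0.7, -5.5, 0],
  [-0.9, -7, 0],
], turn=[1.6, 3.3, 5, 6.7, 8.4], jaw=[0, 0, 0, 0, 0])

```text
time: 5.9
position: [0.5644, -0.1616, 0.1586]
tool_rot: [-1.589, -2.71, 0.0]
ft_force: [0.3, 0.1, 0.4]
grip_width: 0.496
```

Call:
move_arm([
  [0, 0, 0],
  [0, 0, 0],
  [0, 0, 0],
  [0, 0, 0],
  [0, 0, 0],
], turn=[1.6, 3.3, 5, 6.7, 8.4], jaw=[0, 0, 0, 0, 0])

```text
time: 6.4
position: [0.5646, -0.1599, 0.1584]
tool_rot: [-2.454, -1.959, 0.001]
ft_force: [0.3, 0.6, 0.1]
grip_width: 0.496
```

```bash
python3 -c "
from h import *
totool([.564,-.171,.09],-.238)
print(ctrl.get_state()['joint_positions'].round(2))
im=ctrl.get_image('scene')[:,:,::-1]; cv2.imwrite('pics/c5.png',cv2.resize(im[210:390,100:340],(800,600),interpolation=cv2.INTER_CUBIC))
print((proj('scene',[.564,-.171,.115])-[100,210])*3.333)"
```

```text
TCP [ 0.5646 -0.1599  0.1584] F [0.3 0.6 0.1] w 0.496 t 6.4 jawang -0.22333741522782086
dp units [-0.365  0.064  2.279] turn 0.17 world y/x axes [[0.221, 0.975, -0.0], [0.975, -0.221, -0.001]]
[-0.32  0.24  0.64  1.69 -0.15  1.26  0.13]
[286.2792196  221.83865807]
```

View pics/c5.png

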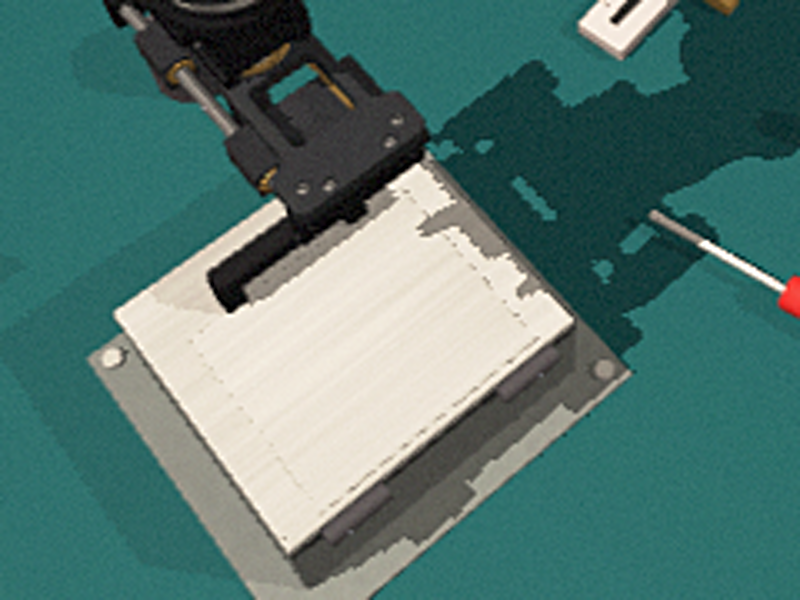

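```bash
python3 - <<'E'
from h import *
from scipy.optimize import minimize
M={}
for n,(x0,y0,x1,y1) in dict(top=(380,205,455,232),scene=(155,255,220,310)).items():
    v=cv2.imread(f"pics/{n}0.png").max(2)<75; w=np.zeros_like(v);w[y0:y1,x0:x1]=v[y0:y1,x0:x1]
    _,l,s,_=cv2.connectedComponentsWithStats(w.astype(np.uint8)); M[n]=l==1+np.argmax(s[1:,4]); print(n,s[1+np.argmax(s[1:,4])])
B=np.array([[a,b,c] for a in(-.008,.008) for b in(-.05,.05) for c in(-.008,.008)])
def iou(q,n):
    c,s=np.cos(q[2]),np.sin(q[2]); P=B@np.array([[c,s,0],[-s,c,0],[0,0,1]])+[q[0],q[1],.107]
    h=cv2.convexHull(np.array([proj(n,p) for p in P],np.float32)); m=np.zeros((1680,2240),np.uint8)
    cv2.fillConvexPoly(m,((h+.5)*4-.5).round().astype(int),1); m=cv2.resize(m.astype(np.float32),(560,420),interpolation=cv2.INTER_AREA)
    return np.minimum(m,M[n]).sum()/np.maximum(m,M[n]).sum()
for ns in(["top"],["scene"],["top","scene"]):
    r=minimize(lambda q:-sum(iou(q,n) for n in ns),[.564,-.171,-.238],method="Nelder-Mead",options=dict(initial_simplex=[[.564,-.171,-.238],[.57,-.171,-.238],[.564,-.165,-.238],[.564,-.171,-.2]],maxiter=90))
    print(ns,r.x.round(4),r.fun)
E
```

```text
top [389 209  58  19 462]
scene [162 263  49  41 555]
['top'] [ 0.5645 -0.1715 -0.2246] -0.8256300091743469
['scene'] [ 0.5665 -0.1761 -0.2153] -0.7950304746627808
['top', 'scene'] [ 0.5655 -0.1734 -0.2338] -1.5425586700439453
```

Call:
move_arm([
  [-0.42, 0.13, 0.3],
  [-0.42, 0.13, 1.0],
  [-0.42, 0.13, 1.6],
  [-0.42, 0.13, 2.2],
  [-0.42, 0.13, 2.2],
], turn=[0, 0, 0, 0, 0], jaw=[0, 0, 0, 0, 0], grip_force=40)

```text
time: 6.95
position: [0.5638, -0.1724, 0.0901]
tool_rot: [-2.444, -1.968, 0.006]
ft_force: [-0.7, -0.4, 0.2]
grip_width: 0.501
```

Call:
move_arm([
  [0, 0, 0],
  [0, 0, 0],
  [0, 0, 0],
  [0, 0, 0],
  [0, 0, 0],
], turn=[0, 0, 0, 0, 0], jaw=[-0.5, -0.8, -0.9, -0.9, -0.9])

```text
time: 7.45
position: [0.5672, -0.1733, 0.0943]
tool_rot: [2.448, 1.967, 0.003]
ft_force: [-4.3, 1.6, 9.9]
grip_width: 0.134
```

```bash
python3 -c "
from h import *
totool([.5655,-.173,.088],-.228)
im=ctrl.get_image('scene')[:,:,::-1]; cv2.imwrite('pics/c6.png',cv2.resize(im[240:330,130:250],(800,600),interpolation=cv2.INTER_CUBIC));print(ctrl.get_state()['torque'])
im=ctrl.get_image('scene');totool([.5655,-.173,.088],-.228)"
```

```text
TCP [ 0.5672 -0.1733  0.0943] F [-4.3  1.6  9.9] w 0.134 t 7.45 jawang -0.21726707824841796
dp units [-0.001 -0.058  0.209] turn 0.12 world y/x axes [[0.216, 0.976, 0.001], [0.976, -0.216, 0.002]]
[0.06768945 0.67594255 0.02171271]
TCP [ 0.5669 -0.1733  0.0944] F [-1.8  1.   5.5] w 0.083 t 7.55 jawang -0.21711766207441216
dp units [-0.001 -0.047  0.215] turn 0.12 world y/x axes [[0.215, 0.977, 0.001], [0.977, -0.215, 0.001]]
```

View pics/c6.png

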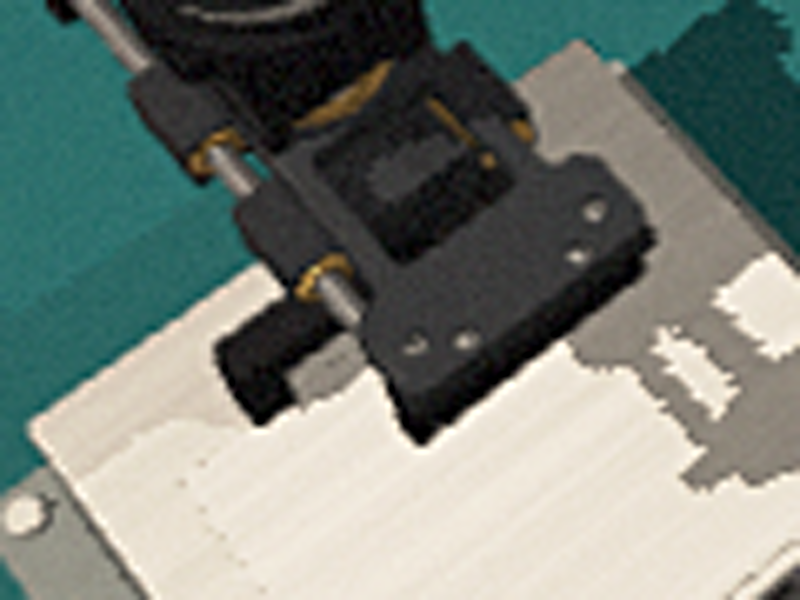

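Call:
move_arm([
  [0, 0, 0],
  [0, 0, 0],
  [0, 0, 0],
], turn=[0, 0, 0], jaw=[-0.9, -0.9, -0.9])

```text
time: 7.85
position: [0.567, -0.1733, 0.0944]
tool_rot: [2.448, 1.967, 0.003]
ft_force: [-2.3, -0.1, 5.9]
grip_width: 0.051
```

```bash
python3 -c "
from h import *
im=ctrl.get_image('top')[:,:,::-1]; im2=ctrl.get_image('scene')[:,:,::-1]
u=proj('scene',[.565,-.173,.1]).astype(int)
a=cv2.resize(im[170:260,360:480],(400,300),interpolation=cv2.INTER_CUBIC)
b=cv2.resize(im2[235:325,130:250],(400,300),interpolation=cv2.INTER_CUBIC)
cv2.imwrite('pics/c7.png',np.hstack([a,b]))
totool([.5655,-.173,.088],-.228)"
```

```text
TCP [ 0.567  -0.1733  0.0944] F [-1.8  0.4  4.6] w 0.05 t 7.95 jawang -0.21714937067137585
dp units [ 0.    -0.053  0.214] turn 0.12 world y/x axes [[0.215, 0.977, 0.001], [0.977, -0.215, 0.002]]
```

View pics/c7.png

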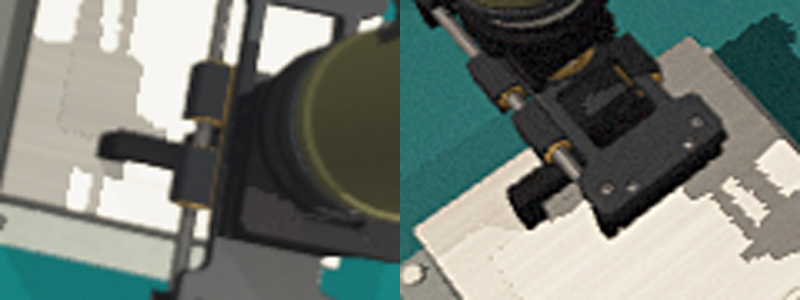

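```bash
python3 - <<'E'
from h import *
t=np.array([.5646,-.1599,.1584]);y=np.array([.975,-.221,0]);x=np.array([.221,.975,0])
for s in(-1,1):
  for o in(.0216,.037):
    print(s,o,[((proj("scene",t+y*s*o+x*k+[0,0,dz])-[100,210])*3.333).round().tolist() for k in(-.0095,.0095) for dz in(0,.03)])
print("bar ends c5",[((proj("scene",np.array([.5655,-.173,.115])+s*.05*np.array([.226,.974,0]))-[100,210])*3.333).round().tolist() for s in(-1,1)])
print("lid corners", [((proj("scene",np.array([.5655,-.173,.08])+a*np.array([.974,-.226,0])+b*np.array([.226,.974,0]))-[100,210])*3.333).round().tolist() for a in(-.04,.14) for b in(-.1,.1)])
E
```

```text
-1 0.0216 [[252.0, 157.0], [243.0, 130.0], [280.0, 137.0], [272.0, 110.0]]
-1 0.037 [[237.0, 139.0], [227.0, 111.0], [265.0, 120.0], [256.0, 92.0]]
1 0.0216 [[297.0, 208.0], [289.0, 182.0], [325.0, 188.0], [318.0, 161.0]]
1 0.037 [[313.0, 227.0], [306.0, 202.0], [342.0, 207.0], [335.0, 180.0]]
bar ends c5 [[212.0, 279.0], [356.0, 175.0]]
lid corners [[113.0, 309.0], [389.0, 113.0], [291.0, 550.0], [576.0, 314.0]]
```

```bash
python3 - <<'E'
from h import *
t=np.array([.608,.0475,.1623]);y=np.array([.319,.948,0]);x=np.array([-.948,.319,0]);u=np.array([304,196])
f=lambda p:((proj("scene",p)-u+[40,30]+.5)*10).round().tolist()
for dz in(0,.02,-.02):
  for s in(-1,1): print(dz,s,[f(t+y*s*o+x*k+[0,0,dz]) for o in(.024,.039) for k in(-.0095,.0095)])
E
```

```text
0 -1 [[4.0, 418.0], [-49.0, 356.0], [-57.0, 454.0], [-110.0, 391.0]]
0 1 [[196.0, 307.0], [142.0, 247.0], [255.0, 273.0], [200.0, 214.0]]
0.02 -1 [[3.0, 359.0], [-52.0, 297.0], [-60.0, 395.0], [-114.0, 332.0]]
0.02 1 [[198.0, 247.0], [142.0, 187.0], [257.0, 213.0], [202.0, 154.0]]
-0.02 -1 [[6.0, 474.0], [-47.0, 413.0], [-54.0, 510.0], [-107.0, 448.0]]
-0.02 1 [[194.0, 364.0], [141.0, 305.0], [252.0, 330.0], [198.0, 272.0]]
```

Geometry is consistent, but the fingers closed freely: .50 to .05, with a 5 N upward reaction. They seem to have slipped over the top of the bar, so I'll go up, open and come down deeper while watching the force.

Call:
move_arm([
  [0, 0, -0.6],
  [0, 0, -0.8],
  [0, 0, -0.8],
  [0, 0, -0.8],
  [0, 0, -0.8],
], turn=[0, 0, 0, 0, 0], jaw=[-0.6, -0.3, 0, 0, 0])

```text
time: 8.45
position: [0.5658, -0.173, 0.1163]
tool_rot: [-2.449, -1.967, 0.001]
ft_force: [-0.1, -0.4, -0.2]
grip_width: 0.422
```

Call:
move_arm([
  [0, 0, 0],
  [0, 0, 0.3],
  [0, 0, 0.6],
  [0, 0, 0.9],
  [0, 0, 0.9],
], turn=[0, 0, 0, 0, 0], jaw=[0, 0, 0, 0, 0])

```text
time: 8.95
position: [0.5648, -0.1727, 0.0879]
tool_rot: [-2.447, -1.966, 0.004]
ft_force: [-1.3, -0.2, 0.1]
grip_width: 0.501
```

Call:
move_arm([
  [0, 0, 0.1],
  [0, 0, 0.2],
  [0, 0, 0.2],
], turn=[0, 0, 0], jaw=[0, 0, 0])

```text
time: 9.25
position: [0.5661, -0.1732, 0.0838]
tool_rot: [-2.449, -1.967, 0.0]
ft_force: [-0.8, 0.4, -0.5]
grip_width: 0.499
```

Call:
move_arm([
  [0, 0, 0.1],
  [0, 0, 0.2],
  [0, 0, 0.2],
  [0, 0, 0.2],
], turn=[0, 0, 0, 0], jaw=[0, 0, 0, 0])

```text
time: 9.65
position: [0.5662, -0.1732, 0.078]
tool_rot: [-2.449, -1.967, 0.0]
ft_force: [0.4, 1.5, -0.2]
grip_width: 0.497
```

Call:
move_arm([
  [0, 0, 0.1],
  [0, 0, 0.2],
  [0, 0, 0.25],
  [0, 0, 0.25],
], turn=[0, 0, 0, 0], jaw=[0, 0, 0, 0])

```text
time: 10.05
position: [0.566, -0.1731, 0.0702]
tool_rot: [-2.449, -1.967, 0.001]
ft_force: [-0.5, -0.4, 0.1]
grip_width: 0.497
```

Call:
move_arm([
  [0, 0, 0],
  [0, 0, 0],
  [0, 0, 0],
  [0, 0, 0],
  [0, 0, 0],
], turn=[0, 0, 0, 0, 0], jaw=[-0.4, -0.6, -0.8, -0.9, -0.9])

```text
time: 10.55
position: [0.5654, -0.173, 0.0706]
tool_rot: [-2.449, -1.965, 0.001]
ft_force: [-2.0, 1.3, 3.1]
grip_width: 0.18
```

Gripped at 15.7 mm, the bar's width. Now a slow pull along the arc.

Call:
move_arm([
  [0, 0, 0],
  [0, 0.02, -0.05],
  [0, 0.03, -0.1],
  [0, 0.04, -0.15],
  [0, 0.06, -0.2],
], turn=[0, 0, 0, 0, 0], jaw=[-0.9, -0.9, -0.9, -0.9, -0.9], grip_force=45)

```text
time: 11.05
position: [0.5662, -0.1733, 0.074]
tool_rot: [-2.447, -1.966, 0.005]
ft_force: [2.8, -0.3, -18.9]
grip_width: 0.18
```

Call:
move_arm([
  [0, 0, -0.04],
  [0, 0.01, -0.08],
  [0, 0.02, -0.12],
  [0, 0.02, -0.12],
], turn=[0, 0, 0, 0], jaw=[-0.9, -0.9, -0.9, -0.9])

```text
time: 11.45
position: [0.5684, -0.1738, 0.081]
tool_rot: [-2.449, -1.967, -0.0]
ft_force: [-1.5, -0.9, -10.6]
grip_width: 0.18
```

Call:
move_arm([
  [0, 0.04, -0.1],
  [0, 0.08, -0.2],
  [0, 0.12, -0.3],
  [0, 0.17, -0.4],
  [0, 0.17, -0.4],
], turn=[0, 0, 0, 0, 0], jaw=[-0.9, -0.9, -0.9, -0.9, -0.9])

```text
time: 11.95
position: [0.5724, -0.1747, 0.0923]
tool_rot: [-2.448, -1.966, 0.002]
ft_force: [-4.9, 0.5, -10.7]
grip_width: 0.189
```

Call:
move_arm([
  [0, 0, 0],
  [0, 0, 0],
], turn=[0, 0], jaw=[-0.9, -0.9])

```text
time: 12.15
position: [0.5724, -0.1747, 0.0921]
tool_rot: [-2.448, -1.966, 0.002]
ft_force: [-5.3, -0.5, -10.7]
grip_width: 0.19
```

```bash
python3 - <<'E'
from h import *
im=ctrl.get_image('scene')[:,:,::-1];cv2.imwrite('pics/s8.png',im)
a=cv2.resize(im[235:355,100:260],(800,600),interpolation=cv2.INTER_CUBIC)
C=np.array([.5655,-.173,.07]);X=np.array([.974,-.226,0]);Y=np.array([.226,.974,0]);Z=np.array([0,0,1.]);H=C+.14*X
for th,col in((0.12,(255,0,0)),(.167,(0,0,255)),(.21,(0,255,0))):
    f=lambda b,z:(((proj('scene',H-X*(.18*np.cos(th)-z*np.sin(th))+b*Y+Z*(.18*np.sin(th)+z*np.cos(th)))-[100,235])+.5)*5).round().astype(int)
    for b in(-.1,.1): cv2.circle(a,tuple(map(int,f(b,.01))),3,col,-1); print(th,b,f(b,.01))
cv2.imwrite('pics/c8.png',a); totool([.5733,-.1748,.0932],-.228)
im=ctrl.get_image('top')[:,:,::-1];cv2.imwrite('pics/t8.png',im)
E
```

```text
0.12 -0.1 [161 323]
0.12 0.1 [585  25]
0.167 -0.1 [158 317]
0.167 0.1 [585  17]
0.21 -0.1 [156 312]
0.21 0.1 [586  10]
TCP [ 0.5723 -0.1747  0.0921] F [ -5.1   0.2 -10.3] w 0.189 t 12.2 jawang -0.2175180996710863
dp units [ 0.004  0.032 -0.036] turn 0.12 world y/x axes [[0.216, 0.976, 0.0], [0.976, -0.216, -0.003]]
```

View pics/c8.png

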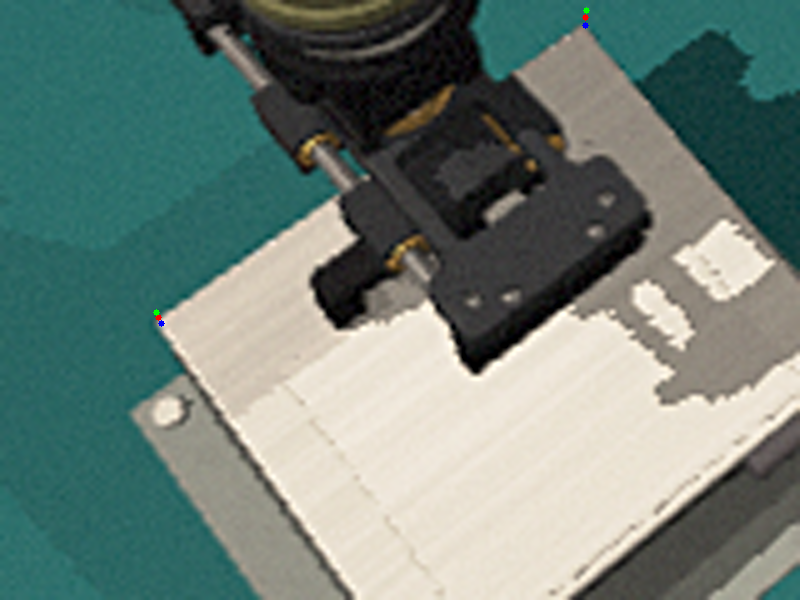

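```bash
python3 - <<'E'
from h import *
C=np.array([.5655,-.173,.07]);X=np.array([.974,-.226,0]);Y=np.array([.226,.974,0]);Z=np.array([0,0,1.]);H=C+.14*X
def pr(th,b): return proj('scene',H-X*(.18*np.cos(th)-.01*np.sin(th))+b*Y+Z*(.18*np.sin(th)+.01*np.cos(th)))
def row(th,c):
    p,q=pr(th,-.1),pr(th,.1); return p[1]+(c-p[0])*(q[1]-p[1])/(q[0]-p[0])
D=[]
I={n:cv2.imread(f'pics/{n}.png')[...,2].astype(float) for n in('scene0','s8')}
for c in range(138,160,3):
    r={}
    for n,th in(('scene0',0),('s8',.167)):
        e=row(th,c); k=np.arange(int(e)-9,int(e)+10); g=np.diff(I[n][k,c]); i=g.argmax(); w=slice(max(i-1,0),i+2)
        r[n]=(k[:-1][w]*g[w]).sum()/g[w].sum()+.5
    D.append(r['s8']-r['scene0']); print(c,{n:round(v,1) for n,v in r.items()},round(row(0,c),1),round(row(.167,c),1))
ths=np.linspace(0,.3,61); m=np.median(D); pred=[row(t,148)-row(0,148) for t in ths]
print("shift",m,"theta",np.interp(-m,-np.array(pred),ths), "per px",ths[20]/-pred[20]); totool([.5733,-.1748,.0932],-.228)
E
```

```text
138 {'scene0': np.float64(300.0), 's8': np.float64(293.7)} 299.9 293.0
141 {'scene0': np.float64(297.9), 's8': np.float64(291.6)} 297.8 290.9
144 {'scene0': np.float64(295.8), 's8': np.float64(289.4)} 295.6 288.8
147 {'scene0': np.float64(293.7), 's8': np.float64(287.4)} 293.5 286.7
150 {'scene0': np.float64(291.6), 's8': np.float64(285.1)} 291.4 284.6
153 {'scene0': np.float64(289.3), 's8': np.float64(283.0)} 289.2 282.5
156 {'scene0': np.float64(287.2), 's8': np.float64(281.0)} 287.1 280.4
159 {'scene0': np.float64(284.9), 's8': np.float64(279.0)} 285.0 278.3
shift -6.28608357765026 theta 0.1522166155529151 per px 0.022865206491537966
TCP [ 0.5724 -0.1747  0.0922] F [ -5.6  -0.5 -10. ] w 0.188 t 12.25 jawang -0.21751153304566143
dp units [ 0.004  0.031 -0.035] turn 0.12 world y/x axes [[0.216, 0.976, 0.0], [0.976, -0.216, -0.002]]
```

Camera gives 0.152 rad (27 mm), kinematics 0.159 (28.5 mm). I'll nudge up about 1.5 mm.

Call:
move_arm([
  [0, 0.02, -0.05],
  [0, 0.02, -0.06],
  [0, 0.02, -0.06],
  [0, 0.02, -0.06],
  [0, 0.02, -0.06],
], turn=[0, 0, 0, 0, 0], jaw=[-0.9, -0.9, -0.9, -0.9, -0.9])

```text
time: 12.75
position: [0.573, -0.1748, 0.0935]
tool_rot: [-2.448, -1.966, 0.003]
ft_force: [-5.3, 0.8, -13.0]
grip_width: 0.19
```

Call:
move_arm([
  [0, 0, 0],
  [0, 0, 0],
  [0, 0, 0],
  [0, 0, 0],
  [0, 0, 0],
], turn=[0, 0, 0, 0, 0], jaw=[-0.9, -0.9, -0.9, -0.9, -0.9])

```text
time: 13.25
position: [0.5729, -0.1748, 0.0935]
tool_rot: [-2.448, -1.966, 0.003]
ft_force: [-6.2, 0.2, -13.1]
grip_width: 0.192
```

```bash
python3 - <<'E'
from h import *
cv2.imwrite('pics/s9.png',ctrl.get_image('scene')[:,:,::-1])
C=np.array([.5655,-.173,.07]);X=np.array([.974,-.226,0]);Y=np.array([.226,.974,0]);Z=np.array([0,0,1.]);H=C+.14*X
def pr(th,b): return proj('scene',H-X*(.18*np.cos(th)-.01*np.sin(th))+b*Y+Z*(.18*np.sin(th)+.01*np.cos(th)))
def row(th,c):
    p,q=pr(th,-.1),pr(th,.1); return p[1]+(c-p[0])*(q[1]-p[1])/(q[0]-p[0])
D=[]
for c in range(138,160,3):
    r=[]
    for n,th in(('scene0',0),('s9',.167)):
        I=cv2.imread(f'pics/{n}.png')[...,2].astype(float);e=row(th,c); k=np.arange(int(e)-9,int(e)+10); g=np.diff(I[k,c]); i=g.argmax(); w=slice(max(i-1,0),i+2)
        r.append((k[:-1][w]*g[w]).sum()/g[w].sum()+.5)
    D.append(r[1]-r[0])
ths=np.linspace(0,.3,61); th=np.interp(-np.median(D),[row(0,148)-row(t,148) for t in ths],ths)
print("theta",th,"gap mm",180*np.sin(th)); totool([.5733,-.1748,.0932],-.228)
E
```

```text
theta 0.16218321099601857 gap mm 29.06516712147685
TCP [ 0.5729 -0.1748  0.0935] F [ -5.6   1.  -11.8] w 0.19 t 13.3 jawang -0.2174274500250383
dp units [0.003 0.012 0.009] turn 0.12 world y/x axes [[0.216, 0.976, -0.0], [0.976, -0.216, -0.003]]
```

The gap is about 29 to 30 mm and steady, so I'm handing it in.

```bash
python3 -c "
from bench import ctrl
print(ctrl.close_job())"
```

```text
the job is handed in; nothing more can be done
None
```

The job is handed in at about 13.3 s, with the gripper still holding the lid ajar at a gap of about 3 cm and nothing else propping it.

- **Slider:** I slid the black grip on the aluminium track, the one beside the brass pointer, by about 4 cm and let go. The top camera then put its centre line about 1 mm from the pointer tip, and the scene camera picture agreed.
- **Lid:** I took the handle only after that. The gasket let go with about 19 N on the wrist, and I raised the lid slowly along its arc. The last camera check gave 0.162 rad, a gap of 29 mm. The arm's own position reading implies about 30 mm, and it did not change over the last half second.
- **First grasp failed:** The fingers slipped over the top of the bar and shut on nothing, with at most about 10 N of upward force. The fingertips seem to sit about 20 mm higher than the reported position, so I went down that much deeper and gripped the bar.
- **Other things:** The arm was never sent near the screwdriver, the coupling or the carton. I did not measure their positions again at the end.

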